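# Key and seat the upper milling disc of a bench mill

### The arm

A 7-joint arm with a two-finger parallel gripper is mounted at the origin on the work surface. World frame = base frame: x ahead of the robot, y to its left, z up, the work surface at z = 0. Lengths are in m, angles in rad, forces in N, time in s.
With the tool pointing down it reaches from about 0.4 to 0.875 m from the base axis. Payload 19.3 kg.
Tool frame: the origin (TCP) lies midway between the tips of the shut fingers; the grasp point (between the pads) lies 19 mm behind it; x points along the fingers, y is the direction in which the jaws open and shut, and the axes are right-handed (so a half turn about x gives the same grasp; the last joint's range is limited). The gripper opens to 85 mm and grips with 20 to 120 N. Pads are 22 mm wide; open, the fingers measure 114 mm over their backs; the gripper's body (76 mm by 85 mm) begins 54 mm behind the grasp point. The pads swing forward as they close: fully open they stand 13 mm farther back than shut.
Start: joints at [1.225, 0.521, -0.036, 1.599, 0.021, 1.021, -0.113], TCP at [0.17, -0.601, 0.231] pointing down, gripper open.
Joint ranges: [-2.91, 2.91], [-0.3, 2.13], [-1.5, 1.42], [0.17, 2.43], [-1.26, 4.41], [0.16, 1.93], [-2.52, 2.52]. Speed limits (rad/s): [1.89, 1.89, 2.39, 2.39, 3.01, 3.01, 3.01].

### API

Orientations are given as [roll, pitch, yaw] about the fixed x, y, z axes, in that order (R = Rz(yaw) Ry(pitch) Rx(roll)).
In Python, from workcell import telemetry, vision, workorder gives the robot as it stands. The module is installed in compiled form; this text tells all that it offers.
- The arm moves only by the tool play_rows, never from a script. Its argument "deltas" is a list of rows, each a list of 7 numbers: the shift along the world's x, y, z in mm, then the turn, a rotation vector about the world's x, y, z in degrees, then the finger opening in mm, from 0 to 85.4. In form: [[x, y, z, wx, wy, wz, jaw], ...]. A call has 1 to 8 rows; each row shifts and turns the commanded pose from where the row before left it; what a row does not reach is not made up. A row lasts 1/8 s, in which the tool goes at most 62.5 mm and 10.7 degrees, less where a joint would pass 70% of its speed; a pose out of reach is approached as far as the arm can. A call with a gripper value outside its range is refused whole. The fingers move at their own pace and stop on an object; "grip_force" is the grip in N (left out, the last holds). Time passes only in rows, so rows that do not move let the fingers close. It gives the time, the measured TCP pose, the force and the opening at its end, in the units of the state.
- telemetry.observe(): the state, without advancing time (a new reading comes with each control period).
- vision.grab_frame(name): name is "side" or "top" or "wrist"; returns the picture (384x512x3 uint8, red, green, blue); there is no depth.
- vision.camera_info(name): a dict with "mtx" (3x3 intrinsics, pixels), "rvec" (rotation vector, rad) and "tvec" (3), from world to camera coordinates, as OpenCV has them. Camera axes: x right, y down, z forward; pixel columns grow to the right and rows downward; lengths in m; the calibration is good to about 2 mm. A picture is of the moment at which its call begins: read the wrist's pose just before it. camera_info takes no time and is no camera call; for the wrist camera it gives the pose at the moment of the call.
- workorder.job_done(): hands the job in, once; it reports no verdict.
The state is a dict: "clock": time; "qpos": joint angles; "qd": joint speeds; "joint_efforts": joint torques, N m; "position": TCP position; "tool_rot": TCP orientation; "force": force on the tool from outside, world axes, zero at the start; "moment": the same for the moment, N m; "grip_width": finger opening in m.
Only numpy, scipy, OpenCV 4.12 (cv2) and the standard library are available. Lean on these libraries where they do the work, as an engineer would, in place of code of your own. Each camera call takes 0.05 s, during which the arm holds its last target. There are 200 camera calls.

### The job

The upper milling disc has been put back loose in the mouth of the bench mill after cleaning, so it stands proud. Push its cross bar round with a fingertip until the notch in its edge meets the locating pin on the mill's rim, then press the disc down until it is fully home on the rim all round. Never lift the disc, leave everything else on the table where it stands, and finish with the hand clear.

Things in the scene. Friction and masses are not known exactly. Their poses are not given: they have to be found in the camera images.
- mill: Bench mill, fixed. Origin on the vertical axis of its round chamber at table height; z up, +x to the motor lying behind the chamber (top 143 mm high, below the rim), -x to the spout. The chamber is an aluminium cylinder 176 mm across with a 116 mm bore.
- rim (a point): Centre of the flat top rim of the chamber, 165 mm above the table. Six spring balls inside hold the loose disc up by its stem; pressing the disc with some 4 to 12 N at its centre snaps it past them, 11.5 mm down onto the rim, where it stays. If the notch is not over the pin the flange lands on the pin and stays up, tilted.
- pin (a point): Foot of the locating pin, on the rim plane, 74 mm from the chamber's axis on the mill's +y side, where the casting has a rounded ear. An upright steel dowel 12 mm thick, 9 mm high, its nose tapered to 6 mm. It has 3 mm to spare on each side in the notch; the taper catches a notch up to about 5 mm to the side.
- disc: Upper milling disc, loose in the chamber's mouth, 0.8 kg. Origin on its axis at the underside of its flange, which starts 11.5 mm above the rim, clear of the pin; z up. Flange 150 mm across, 8 mm thick; below it a 114 mm spigot in the bore. A light push (1 to 3 N) at the bar turns it about the chamber's axis, either way; it may lean by 0.04 rad in its play and stays where left.
- notch (a point): Middle of the one notch in the flange's edge, on the disc's +x side, 74 mm from its axis, at the flange's underside; 18 mm wide, 11 mm deep. It starts 0.7 to 3.14 rad from the pin, to either side, and must come over the foot of the pin.
- boss_top (a point): Centre of the top of the round boss (36 mm across) in the middle of the disc, 32 mm above the disc's origin: the place to press.
- bar_end_a (a point): On top of the disc's straight cross bar, which runs along the disc's y axis through the boss (124 mm long, 14 mm wide, top 30 mm above the disc's origin, upright flanks 22 mm high above the flange). This point is 52 mm from the disc's axis on its +y side.
- bar_end_b (a point): The same on the disc's -y side.
- pan: Bystander: steel bowl, 110 mm across, 45 mm high, under the spout; origin at the middle of its underside, as for the others.
- hopper: Bystander: the mill's steel hopper standing mouth down, 148 mm across, 125 mm high.
- jar: Bystander: amber glass jar with steel cap, 72 mm across, 100 mm high.
- bucket: Bystander: white plastic bucket with lid, 140 mm across, 118 mm high.
- brush: Bystander: cleaning brush lying on the table.
- spanner: Bystander: spanner lying on the table.
- cutter: Bystander: round steel biscuit cutter, 74 mm across, 30 mm high.
There are look-alikes about, which are no part of the job. What is shaped like the disc but green, purple or red is not meant.

How it is judged:
At the end, for the whole second after the job is handed in: The disc's flange lies on the mill's rim all round (origin within 2 mm of the rim's height, tilt below 0.025 rad), its notch over the pin (within 5 mm) and its axis within 4 mm of the chamber's, at rest (z of disc in the frame of mill between 0.162 and 0.167 m and angle between disc's own z axis and vertical below 0.025 rad and horizontal distance between disc and mill below 0.004 m and horizontal distance between notch and pin below 0.005 m and linear speed of disc below 0.01 m/s and angular speed of disc below 0.05 rad/s); the robot touches nothing.
It fails at once if the disc is lifted (more than 7 mm above where it lay loose) (z of disc in the frame of mill above 0.1835 m).
It fails at once if a bystander is shifted by more than 15 mm (distance of any of pan, hopper, jar, bucket, brush, spanner, cutter from where it was at the start of the episode above 0.015 m).
It also fails if it takes over 43 s, if anything falls off the work surface, if the arm or the gripper's body presses on something with over 40 N, if the wrist force passes 120 N, or if a joint passes its speed limit or range.

## Working session

There is one attempt and no reset: what is moved stays moved. The work goes in short steps, Python scripts to look and compute and a tool call to move; the robot and the scene stay as the last step left them, time stands still between calls to the robot, and variables do not carry over. Pictures are saved under pics/ and viewed, about 8 in all and at most 12, crops included, and the job is handed in when it is done.

Besides the shell and the picture viewer there is one more tool, called after "Call:" as name(argument=value, ...), one argument or row to a line, values as JSON. play_rows: Moves the arm, as the interface text tells. Its arguments: {"type":"object","properties":{"deltas":{"type":"array","items":{"type":"array","items":{"type":"number"}}},"grip_force":{"type":"number"}},"required":["deltas"]}

```bash
mkdir -p pics; python3 - <<'E'
from workcell import telemetry, vision
import cv2, numpy as np
s=telemetry.observe(); print({k:np.round(v,3).tolist() for k,v in s.items()})
for n in("top","side"):
    im=vision.grab_frame(n); np.save(f"pics/{n}0.npy",im)
    cv2.imwrite(f"pics/{n}0.png",cv2.cvtColor(im,cv2.COLOR_RGB2BGR))
    c=vision.camera_info(n); R=cv2.Rodrigues(np.array(c["rvec"],float))[0]; print(n,np.round(c["mtx"],1).tolist(),(-R.T@np.array(c["tvec"]).ravel()).round(3),R.round(2).tolist())
E
```

```text
{'clock': 0.0, 'qpos': [1.225, 0.522, -0.036, 1.6, 0.021, 1.021, -0.113], 'qd': [0.002, -0.001, -0.0, -0.0, -0.001, -0.002, 0.0], 'joint_efforts': [-0.0, -92.713, 1.98, -36.994, 0.018, 0.008, -0.0], 'position': [0.17, -0.601, 0.231], 'tool_rot': [-1.516, 1.57, 1.901], 'force': [0.809, -0.129, 0.725], 'moment': [0.015, 0.058, -0.025], 'grip_width': 0.086}
top [[478.2, 0.0, 254.8], [0.0, 478.2, 191.1], [0.0, 0.0, 1.0]] [ 0.312 -0.022  1.608] [[0.02, -1.0, -0.0], [-0.99, -0.02, -0.13], [0.13, 0.0, -0.99]]
side [[454.8, 0.0, 255.7], [0.0, 454.8, 182.6], [0.0, 0.0, 1.0]] [0.062 0.803 1.089] [[-0.86, -0.51, 0.01], [-0.37, 0.61, -0.71], [0.35, -0.61, -0.71]]
```

View pics/top0.png

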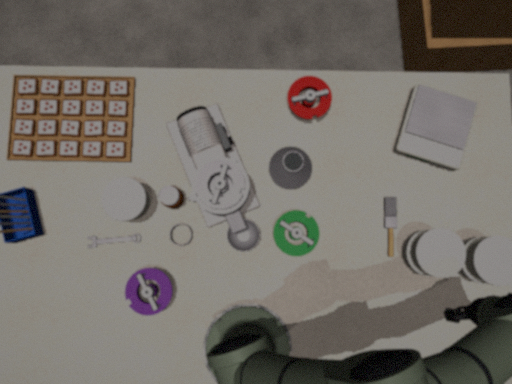

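View pics/side0.png

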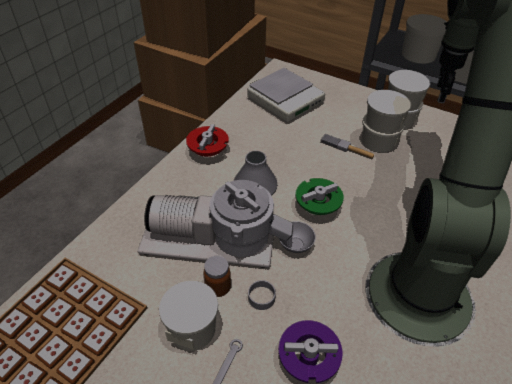

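```bash
cat > h.py <<'E'
import cv2, numpy as np
from workcell import telemetry, vision
def P(n,p,c=None):
    c=c or vision.camera_info(n)
    return cv2.projectPoints(np.array(p,float).reshape(-1,3),np.array(c["rvec"],float),np.array(c["tvec"],float),np.array(c["mtx"],float),None)[0].reshape(-1,2)
def ray(n,uv,z,c=None):
    c=c or vision.camera_info(n); K=np.array(c["mtx"]);R=cv2.Rodrigues(np.array(c["rvec"],float))[0];t=np.array(c["tvec"],float).ravel()
    C=-R.T@t; d=R.T@np.linalg.inv(K)@np.r_[uv,1.]; return C+d*(z-C[2])/d[2]
E
python3 - <<'E'
from h import *
a=np.load("pics/top0.npy")[98:258,160:270]; b=np.load("pics/side0.npy")[170:260,195:285]
a=cv2.resize(a[60:130,30:100],(560,560),interpolation=2)[:, :400]; a=cv2.resize(np.load("pics/top0.npy")[154:219,185:260],None,fx=6,fy=6,interpolation=2); b=cv2.resize(np.load("pics/side0.npy")[170:260,205:280],None,fx=5,fy=5,interpolation=2)
o=np.zeros((450,830,3),np.uint8);o[:a.shape[0],:450]=a;o[:,455:]=b
o=cv2.convertScaleAbs(o[:,:],alpha=1.3)
o=o[:,:];cv2.imwrite("pics/c1.png",cv2.cvtColor(cv2.resize(o,(796,432)),cv2.COLOR_RGB2BGR))
for uv,z in(((222,184),.2),((238,235),.04),((195,130),.12)):print(uv,ray("top",uv,z).round(3))
E
```

```text
(222, 184) [0.512 0.081 0.2  ]
(238, 235) [0.367 0.036 0.04 ]
(195, 130) [0.696 0.177 0.12 ]
```

View pics/c1.png

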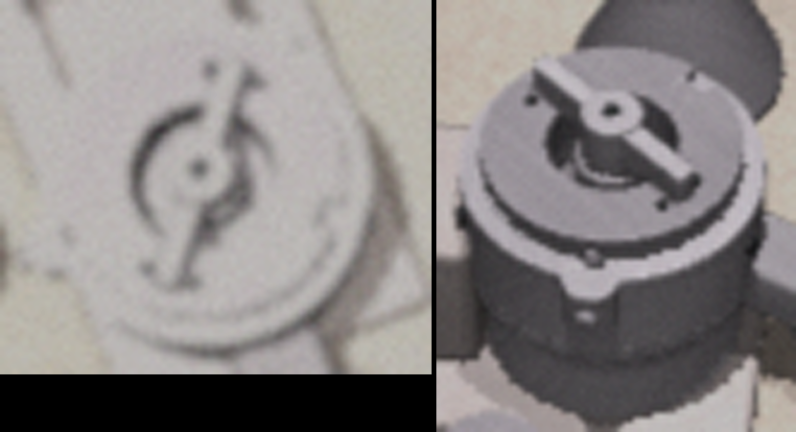

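```bash
python3 - <<'E'
from h import *
T=lambda x,y:(185+x/.959/6,154+y/.96/6)
S=lambda x,y:((x/.959-455)/5+205,170+y/.96/5)
for nm,n,uv,z in [("boss","top",T(199,169),.2085),("boss","side",S(612,108),.2085),("e1","top",T(235,75),.2065),("e2","top",T(180,272),.2065),
 ("e1","side",S(545,70),.2065),("e2","side",S(688,178),.2065),("notch","top",T(325,212),.1845),("notch","side",S(697,80),.1845),("pin","side",S(593,256),.174),("pin","top",T(62,235),.174),("rimright/left","side",S(463,180),.165),("","side",S(762,180),.165)]:
    print(nm,n,np.round(uv,1),ray(n,uv,z).round(4))
E
```

```text
boss top [219.6 183.3] [0.5125 0.0871 0.2085]
boss side [241.6 192.5] [0.5107 0.0902 0.2085]
e1 top [225.8 167. ] [0.5621 0.0699 0.2065]
e2 top [216.3 201.2] [0.4594 0.0957 0.2065]
e1 side [227.7 184.6] [0.56   0.0828 0.2065]
e2 side [257.5 207.1] [0.4488 0.1119 0.2065]
notch top [241.5 190.8] [0.4943 0.0227 0.1845]
notch side [259.4 186.7] [0.4924 0.026  0.1845]
pin side [237.7 223.3] [0.4786 0.1624 0.174 ]
pin top [195.8 194.8] [0.4813 0.1608 0.174 ]
rimright/left side [210.6 207.5] [0.5755 0.1467 0.165 ]
 side [272.9 207.5] [0.4301 0.059  0.165 ]
```

Call:
play_rows(
  deltas=[
    [45, 40, 12, 0, 0, 0, 85],
    [45, 40, 12, 0, 0, 0, 85],
    [45, 40, 12, 0, 0, 0, 85],
    [45, 40, 12, 0, 0, 0, 85],
    [45, 40, 12, 0, 0, 0, 85],
    [45, 40, 12, 0, 0, 0, 85],
    [45, 40, 12, 0, 0, 0, 85],
    [45, 40, 12, 0, 0, 0, 85],
  ],
)

```text
clock: 1.1
position: [0.5312, -0.2799, 0.3276]
tool_rot: [-0.373, 1.57, 3.044]
force: [0.7, -0.2, -0.4]
grip_width: 0.0851
```

Call:
play_rows(
  deltas=[
    [-2, 46, 0, 0, 0, 0, 85],
    [-2, 46, 0, 0, 0, 0, 85],
    [-2, 46, 0, 0, 0, 0, 85],
    [-2, 46, 0, 0, 0, 0, 85],
    [-2, 46, 0, 0, 0, 0, 85],
    [-2, 46, 0, 0, 0, 0, 85],
    [-2, 46, 0, 0, 0, 0, 85],
    [-2, 46, 0, 0, 0, 0, 85],
  ],
)

```text
clock: 2.1
position: [0.5138, 0.088, 0.3272]
tool_rot: [0.214, 1.571, -2.652]
force: [0.8, 0.7, 0.4]
grip_width: 0.0854
```

```bash
python3 - <<'E'
from h import *
from scipy.spatial.transform import Rotation as Ro
s=telemetry.observe(); print({k:np.round(v,3).tolist() for k,v in s.items()})
R=Ro.from_euler("xyz",s["tool_rot"]).as_matrix(); print(R.round(3)); print("jaw",np.degrees(np.arctan2(R[1,1],R[0,1])))
c=vision.camera_info("wrist"); im=vision.grab_frame("wrist"); np.save("pics/w1.npy",im); np.save("pics/w1c.npy",c,allow_pickle=True)
cv2.imwrite("pics/w1.png",cv2.cvtColor(im,cv2.COLOR_RGB2BGR))
E
```

```text
{'clock': 2.1, 'qpos': [-0.007, 0.277, -0.347, 1.731, 0.102, 1.152, -1.679], 'qd': [-0.563, 0.072, -0.191, -0.084, 0.075, 0.033, -0.764], 'joint_efforts': [7.127, -71.808, -1.67, -37.946, -0.328, 0.052, 2.546], 'position': [0.514, 0.088, 0.327], 'tool_rot': [0.214, 1.571, -2.652], 'force': [0.767, 0.739, 0.446], 'moment': [-0.036, -0.036, -0.041], 'grip_width': 0.085}
[[-0.     0.272 -0.962]
 [-0.    -0.962 -0.272]
 [-1.     0.     0.   ]]
jaw -74.20408560413543
```

View pics/w1.png

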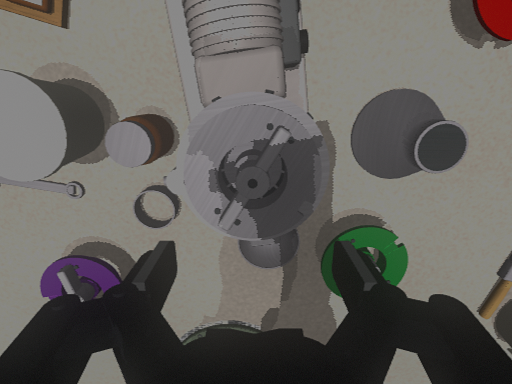

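```bash
python3 - <<'E'
from h import *
vision.grab_frame("wrist");vision.grab_frame("wrist")
c=vision.camera_info("wrist"); im=vision.grab_frame("wrist"); np.save("pics/w2.npy",im); np.save("pics/w2c.npy",c,allow_pickle=True)
s=telemetry.observe();print(s["qd"],s["position"])
g=cv2.resize(im[80:260,155:340],None,fx=3.3,fy=3.3,interpolation=2)[:600]
cv2.imwrite("pics/w2.png",cv2.cvtColor(cv2.convertScaleAbs(g,alpha=1.3),cv2.COLOR_RGB2BGR))
E
```

```text
[ 0.02849226 -0.00172191  0.02028969  0.00057516  0.00486629  0.00275753
  0.00858633] [0.5139746  0.08707078 0.32704595]
```

View pics/w2.png

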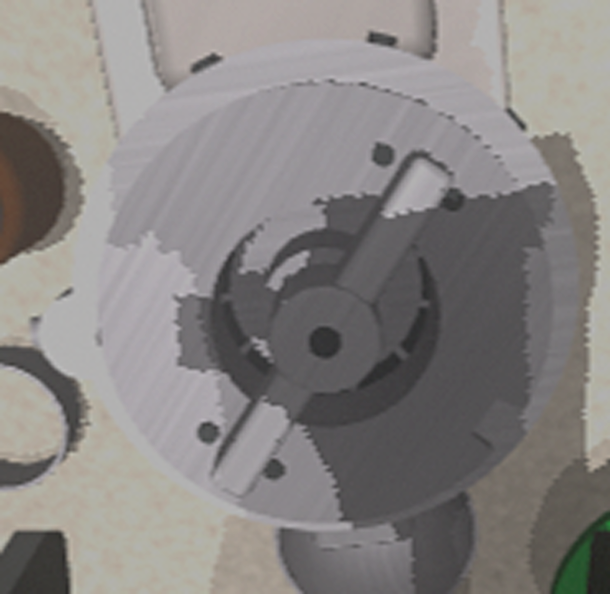

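```bash
cat >> h.py <<'E'
def meas(pts,cf,x0,y0,f):
    c=np.load(cf,allow_pickle=True).item(); o={}
    for k,(u,v,z) in pts.items():
        o[k]=ray("wrist",(x0+u/f,y0+v/f),z,c)[:2]
    return o
def rep(o,ctr):
    for k,p in o.items():
        d=p-ctr; print(k,p.round(4),"r",round(np.hypot(*d)*1e3,1),"ang",round(np.degrees(np.arctan2(d[1],d[0])),1))
E
python3 - <<'E'
from h import *
o=meas(dict(boss=(325,342,.2085),e1=(425,172,.2065),e2=(235,480,.2065),notch=(498,432,.1845),ear=(36,332,.165),eart=(72,292,.165),earb=(72,375,.165),rimL=(76,250,.165),rimR=(600,290,.165),flL=(98,300,.1845),flR=(553,300,.1845)),"pics/w2c.npy",155,80,3.3)
rep(o,o["boss"])
E
```

```text
boss [0.5133 0.0887] r 0.0 ang 0.0
e1 [0.5696 0.075 ] r 57.9 ang -13.7
e2 [0.4603 0.1035] r 55.1 ang 164.4
notch [0.4915 0.0212] r 70.9 ang -107.9
ear [0.4758 0.1836] r 102.1 ang 111.6
eart [0.4935 0.1742] r 87.8 ang 103.0
earb [0.4635 0.1684] r 94.0 ang 122.0
rimL [0.5084 0.1757] r 87.1 ang 93.2
rimR [ 0.5445 -0.0011] r 95.1 ang -70.8
flL [0.4995 0.1615] r 74.1 ang 100.7
flR [0.5402 0.0195] r 74.3 ang -68.8
```

Call:
play_rows(
  deltas=[
    [-1, 1, -10, 0, 0, 10, 85],
    [0, 0, -10, 0, 0, 10, 85],
    [0, 0, -10, 0, 0, 10, 85],
    [0, 0, -10, 0, 0, 10, 85],
    [0, 0, -10, 0, 0, 10, 85],
    [0, 0, -10, 0, 0, 10, 85],
    [0, 0, -10, 0, 0, 10, 85],
    [0, 0, -10, 0, 0, 10, 85],
  ],
)

```text
clock: 3.3
position: [0.5133, 0.0861, 0.2468]
tool_rot: [-0.576, 1.57, -2.042]
force: [0.8, 0.3, 0.0]
grip_width: 0.0848
```

Call:
play_rows(
  deltas=[
    [0, 0, 0, 0, 0, 10, 85],
    [0, 0, 0, 0, 0, 10, 85],
    [0, 0, -12, 0, 0, 0, 85],
    [0, 0, -12, 0, 0, 0, 85],
    [0, 0, -12, 0, 0, 0, 85],
    [0, 0, -12, 0, 0, 0, 85],
    [0, 0, -8, 0, 0, 0, 85],
    [0, 0, 0, 0, 0, 0, 85],
  ],
)

```text
clock: 4.3
position: [0.5129, 0.0877, 0.1907]
tool_rot: [-1.954, 1.57, -3.074]
force: [0.5, 0.6, 0.6]
grip_width: 0.0844
```

```bash
cat >> h.py <<'E'
def st():
    from scipy.spatial.transform import Rotation as Ro
    s=telemetry.observe();R=Ro.from_euler("xyz",s["tool_rot"]).as_matrix()
    print(round(s["clock"],2),"pos",np.round(s["position"],4),"jaw",round(np.degrees(np.arctan2(R[1,1],R[0,1])),1),"tilt",R[:2,0].round(3),"F",np.round(s["force"],1),"M",np.round(s["moment"],2),"q",np.round(s["qpos"],2))
E
python3 -c "
from h import *
st();im=vision.grab_frame('side')
cv2.imwrite('pics/s2.png',cv2.cvtColor(cv2.resize(im[120:270,160:340],None,fx=3,fy=3,interpolation=2),cv2.COLOR_RGB2BGR))"
```

```text
4.3 pos [0.5129 0.0877 0.1907] jaw 25.8 tilt [-0.001 -0.   ] F [0.5 0.6 0.6] M [-0.03 -0.01  0.  ] q [ 0.2   0.47 -0.64  1.89  0.36  0.9  -0.17]
```

View pics/s2.png

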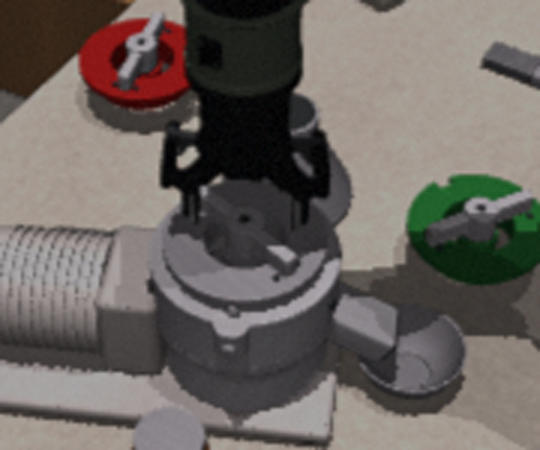

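Call:
play_rows(
  deltas=[
    [0, 1, -5, 0, 0, 0, 85],
    [0, 0, -5, 0, 0, 0, 85],
    [0, 0, 0, 0, 0, -5, 85],
    [0, 0, 0, 0, 0, -5, 85],
    [0, 0, 0, 0, 0, -5, 85],
    [0, 0, 0, 0, 0, -5, 85],
    [0, 0, 0, 0, 0, -5, 85],
    [0, 0, 0, 0, 0, -5, 85],
  ],
)

```text
clock: 5.35
position: [0.5131, 0.0885, 0.1811]
tool_rot: [-0.622, 1.571, -2.269]
force: [-0.9, -0.4, 0.3]
grip_width: 0.0848
```

```bash
python3 -c "
from h import *
st()"
```

```text
5.35 pos [0.5131 0.0885 0.1811] jaw -4.4 tilt [-0. -0.] F [-0.9 -0.4  0.3] M [-0.13  0.07  0.05] q [ 0.1   0.46 -0.51  1.9   0.29  0.85 -0.63]
```

Call:
play_rows(
  deltas=[
    [0, 0, 0, 0, 0, -6, 85],
    [0, 0, 0, 0, 0, -6, 85],
    [0, 0, 0, 0, 0, -6, 85],
    [0, 0, 0, 0, 0, -6, 85],
    [0, 0, 0, 0, 0, -6, 85],
    [0, 0, 0, 0, 0, -6, 85],
    [0, 0, 0, 0, 0, -6, 85],
    [0, 0, 0, 0, 0, -6, 85],
  ],
)

```text
clock: 6.35
position: [0.5132, 0.0886, 0.1811]
tool_rot: [1.546, 1.571, -0.939]
force: [0.1, 0.0, -0.4]
grip_width: 0.085
```

Call:
play_rows(
  deltas=[
    [0, 0, 0, 0, 0, -6, 85],
    [0, 0, 0, 0, 0, -6, 85],
    [0, 0, 0, 0, 0, -6, 85],
    [0, 0, 0, 0, 0, -6, 85],
    [0, 0, 0, 0, 0, -6, 85],
    [0, 0, 0, 0, 0, -5, 85],
    [0, 0, 0, 0, 0, 0, 85],
    [0, 0, 0, 0, 0, 0, 85],
  ],
)

```text
clock: 7.35
position: [0.5131, 0.0887, 0.1812]
tool_rot: [0.05, 1.571, -3.04]
force: [-0.2, 0.7, 0.7]
grip_width: 0.0849
```

```bash
python3 -c "
from h import *
st()"
```

```text
7.35 pos [0.5131 0.0887 0.1812] jaw -87.1 tilt [-0. -0.] F [-0.2  0.7  0.7] M [-0.01  0.02  0.  ] q [-0.17  0.42 -0.16  1.92  0.09  0.81 -1.89]
```

Call:
play_rows(
  deltas=[
    [0, 0, 10, 0, 0, 1, 85],
    [0, 0, 20, 0, 0, 0, 85],
    [0, 0, 30, 0, 0, 0, 85],
    [0, 0, 40, 0, 0, 0, 85],
    [0, 0, 30, 0, 0, 0, 85],
    [0, 0, 10, 0, 0, 0, 85],
    [0, 0, 0, 0, 0, 0, 85],
    [0, 0, 0, 0, 0, 0, 85],
  ],
)

```text
clock: 8.35
position: [0.5128, 0.0885, 0.3203]
tool_rot: [0.158, 1.569, -2.917]
force: [-1.0, -0.7, -0.7]
grip_width: 0.0848
```

```bash
python3 - <<'E'
from h import *
st()
c=vision.camera_info("wrist"); im=vision.grab_frame("wrist"); np.save("pics/w3.npy",im); np.save("pics/w3c.npy",c,allow_pickle=True)
u,v=P("wrist",[.513,.0885,.19],c)[0].round().astype(int); x0,y0=u-95,max(0,v-90); print(x0,y0)
g=cv2.resize(im[y0:y0+180,x0:x0+190],None,fx=3.3,fy=3.3,interpolation=2)
cv2.imwrite("pics/w3.png",cv2.cvtColor(cv2.convertScaleAbs(g,alpha=1.3),cv2.COLOR_RGB2BGR))
E
```

```text
8.35 pos [0.5128 0.0885 0.3203] jaw -86.2 tilt [-0.001 -0.   ] F [-1.  -0.7 -0.7] M [0.01 0.02 0.01] q [-0.15  0.27 -0.17  1.75  0.05  1.13 -1.84]
158 90
```

View pics/w3.png

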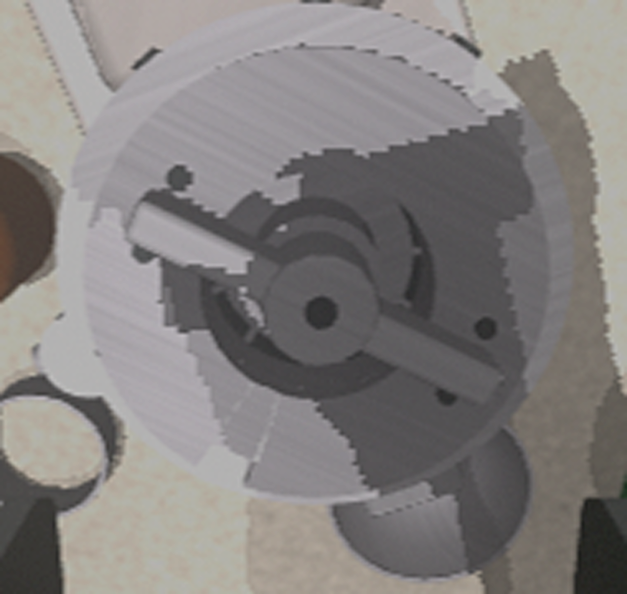

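```bash
python3 - <<'E'
from h import *
o=meas(dict(boss=(320,313,.2085),e1=(137,221,.2065),e2=(497,384,.2065),notch=(228,468,.1845),ear=(38,352,.165),eart=(66,315,.165),earb=(75,397,.165)),"pics/w3c.npy",158,90,3.3)
rep(o,np.array([.513,.0887])); d=o["e1"]-o["e2"];print(np.degrees(np.arctan2(d[1],d[0])))
E
```

```text
boss [0.5134 0.087 ] r 1.8 ang -78.3
e1 [0.5369 0.1412] r 57.7 ang 65.5
e2 [0.4936 0.0316] r 60.3 ang -108.7
notch [0.4482 0.114 ] r 69.6 ang 158.7
ear [0.4788 0.1834] r 100.7 ang 109.9
eart [0.4931 0.1733] r 86.9 ang 103.3
earb [0.4625 0.1708] r 96.4 ang 121.6
68.45428658181234
```

Call:
play_rows(
  deltas=[
    [0, 0, 0, 0, 0, 10, 85],
    [0, 0, 0, 0, 0, 10, 85],
    [0, 0, 0, 0, 0, 10, 85],
    [0, 0, 0, 0, 0, 10, 85],
    [0, 0, 0, 0, 0, 10, 85],
    [0, 0, 0, 0, 0, 10, 85],
    [0, 0, 0, 0, 0, 10, 85],
    [0, 0, 0, 0, 0, 10, 85],
  ],
)

```text
clock: 9.4
position: [0.5129, 0.0886, 0.3204]
tool_rot: [-1.389, 1.569, -3.062]
force: [-0.0, -0.2, -0.1]
grip_width: 0.085
```

Call:
play_rows(
  deltas=[
    [0, 0, -5, 0, 0, 10, 85],
    [0, 0, -10, 0, 0, 10, 85],
    [0, 0, -10, 0, 0, 10, 85],
    [0, 0, -10, 0, 0, 10, 85],
    [0, 0, -10, 0, 0, 10, 85],
    [0, 0, -10, 0, 0, 10, 85],
    [0, 0, -10, 0, 0, 10, 85],
    [0, 0, 0, 0, 0, 10, 85],
  ],
)

```text
clock: 10.4
position: [0.5125, 0.0885, 0.2549]
tool_rot: [-2.861, 1.568, -3.137]
force: [0.2, 0.1, -0.2]
grip_width: 0.0853
```

Call:
play_rows(
  deltas=[
    [0, 0, 0, 0, 0, 10, 85],
    [0, 0, 0, 0, 0, 10, 85],
    [0, 0, 0, 0, 0, 10, 85],
    [0, 0, 0, 0, 0, 0, 85],
    [0, 0, 0, 0, 0, 0, 85],
  ],
)

```text
clock: 11.02
position: [0.513, 0.0885, 0.2559]
tool_rot: [2.787, 1.57, 3.023]
force: [1.1, -0.4, 0.4]
grip_width: 0.0852
```

```bash
python3 -c "
from h import *
st()"
```

```text
11.03 pos [0.513  0.0885 0.2559] jaw 103.6 tilt [-0.001  0.   ] F [ 1.1 -0.4  0.4] M [ 0.02  0.02 -0.02] q [ 0.3   0.41 -0.77  1.82  0.33  1.05  1.21]
```

Aligned 11° ahead of contact; descend 75 mm, then turn 56° clockwise.

Call:
play_rows(
  deltas=[
    [0, 0, -15, 0, 0, 0, 85],
    [0, 0, -15, 0, 0, 0, 85],
    [0, 0, -15, 0, 0, 0, 85],
    [0, 0, -15, 0, 0, 0, 85],
    [0, 0, -10, 0, 0, 0, 85],
    [0, 0, -5, 0, 0, -3, 85],
    [0, 0, 0, 0, 0, -5, 85],
    [0, 0, 0, 0, 0, -5, 85],
  ],
)

```text
clock: 12.02
position: [0.5132, 0.0886, 0.181]
tool_rot: [1.997, 1.571, 2.008]
force: [0.3, 0.3, -0.5]
grip_width: 0.0846
```

Call:
play_rows(
  deltas=[
    [0, 0, 0, 0, 0, -6, 85],
    [0, 0, 0, 0, 0, -6, 85],
    [0, 0, 0, 0, 0, -6, 85],
    [0, 0, 0, 0, 0, -6, 85],
    [0, 0, 0, 0, 0, -6, 85],
    [0, 0, 0, 0, 0, -5, 85],
    [0, 0, 0, 0, 0, -4, 85],
    [0, 0, 0, 0, 0, -3, 85],
  ],
)

```text
clock: 13.02
position: [0.5132, 0.0886, 0.181]
tool_rot: [-0.59, 1.571, -1.311]
force: [-1.0, -0.2, 0.2]
grip_width: 0.0851
```

Call:
play_rows(
  deltas=[
    [0, 0, 0, 0, 0, -1, 85],
    [0, 0, 0, 0, 0, 0, 85],
    [0, 0, 0, 0, 0, 0, 85],
  ],
)

```text
clock: 13.4
position: [0.5132, 0.0887, 0.1812]
tool_rot: [2.172, 1.571, 1.437]
force: [0.2, 0.2, -0.6]
grip_width: 0.085
```

```bash
python3 - <<'E'
from h import *
st()
im=vision.grab_frame("side"); np.save("pics/s3.npy",im); w=vision.grab_frame("wrist")
a=cv2.resize(im[175:255,200:285],None,fx=5,fy=5,interpolation=2)
b=cv2.resize(w,None,fx=.7,fy=.7)
o=np.zeros((400,795,3),np.uint8);o[:,:425]=a;o[:268,430:788]=b[:,:358]
cv2.imwrite("pics/s3.png",cv2.cvtColor(cv2.convertScaleAbs(o,alpha=1.3),cv2.COLOR_RGB2BGR))
E
```

```text
13.4 pos [0.5132 0.0887 0.1812] jaw 47.8 tilt [0. 0.] F [ 0.2  0.2 -0.6] M [-0.04 -0.01 -0.01] q [ 0.08  0.46 -0.48  1.91  0.28  0.85  0.29]Traceback (most recent call last):
  File "<stdin>", line 6, in <module>
ValueError: could not broadcast input array from shape (269,358,3) into shape (268,358,3)
```

Call:
play_rows(
  deltas=[
    [0, 0, 10, 0, 0, 1, 85],
    [0, 0, 20, 0, 0, 0, 85],
    [0, 0, 35, 0, 0, 0, 85],
    [0, 0, 40, 0, 0, 0, 85],
    [0, 0, 30, 0, 0, 0, 40],
    [0, 0, 5, 0, 0, 0, 0],
    [0, 0, 0, 0, 0, 0, 0],
    [0, 0, 0, 0, 0, 0, 0],
  ],
)

```text
clock: 14.5
position: [0.5128, 0.0885, 0.3205]
tool_rot: [-2.244, 1.569, -2.963]
force: [0.4, -0.3, -0.2]
grip_width: 0.0118
```

```bash
python3 - <<'E'
from h import *
st()
c=vision.camera_info("wrist"); w=vision.grab_frame("wrist"); np.save("pics/w4.npy",w); np.save("pics/w4c.npy",c,allow_pickle=True)
im=vision.grab_frame("side"); np.save("pics/s3.npy",im)
u,v=P("wrist",[.513,.0885,.19],c)[0].round().astype(int); x0,y0=max(u-80,0),max(0,v-80); print(x0,y0)
a=cv2.resize(im[175:255,205:283],None,fx=5,fy=5,interpolation=2)
b=cv2.resize(w[y0:y0+180,x0:x0+160],None,fx=2.5,fy=2.5,interpolation=2)
o=np.zeros((450,795,3),np.uint8);o[:400,:390]=a;o[:b.shape[0],395:395+b.shape[1]]=b
cv2.imwrite("pics/s3.png",cv2.cvtColor(cv2.convertScaleAbs(o,alpha=1.3),cv2.COLOR_RGB2BGR))
E
```

```text
14.5 pos [0.5128 0.0885 0.3205] jaw 48.8 tilt [-0.001 -0.   ] F [ 0.4 -0.3 -0.2] M [ 0.03 -0.02 -0.04] q [ 0.13  0.3  -0.53  1.74  0.16  1.15  0.41]
175 100
```

View pics/s3.png

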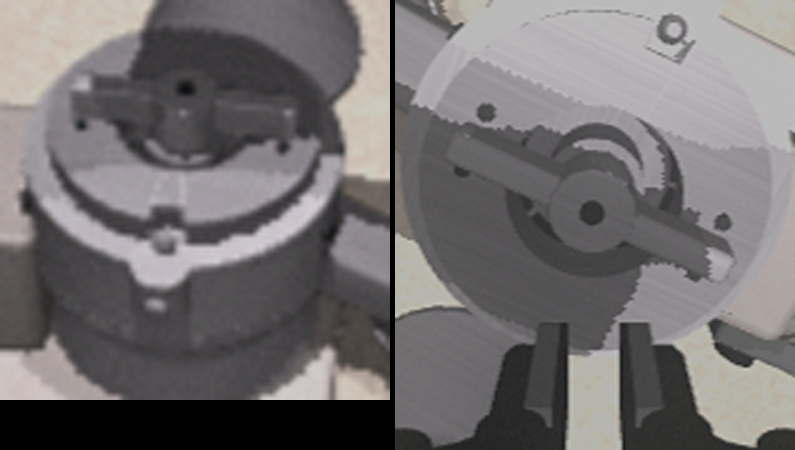

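```bash
python3 - <<'E'
from h import *
o=meas(dict(boss=(592-395,212,.2085),e1=(447-395,146,.2065),e2=(732-395,270,.2065),pin=(672-395,29,.174),nfl=(648-395,46,.1845),nfr=(686-395,62,.1845)),"pics/w4c.npy",175,100,2.5)
rep(o,np.array([.513,.0887])); d=o["e1"]-o["e2"];print(np.degrees(np.arctan2(d[1],d[0])))
w=np.load("pics/w4.npy")[95:130,265:305]
cv2.imwrite("pics/n.png",cv2.cvtColor(cv2.resize(w,None,fx=14,fy=14,interpolation=2),cv2.COLOR_RGB2BGR))
E
```

```text
boss [0.512 0.088] r 1.2 ang -143.0
e1 [0.4564 0.0634] r 61.9 ang -155.9
e2 [0.5681 0.1138] r 60.6 ang 24.5
pin [0.483  0.1565] r 74.1 ang 113.9
nfl [0.4807 0.1448] r 64.7 ang 120.0
nfr [0.4953 0.1522] r 65.9 ang 105.6
-155.70170077753983
```

View pics/n.png

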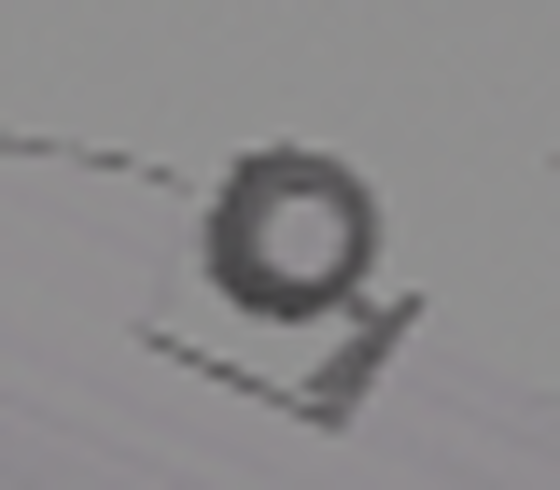

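Call:
play_rows(
  deltas=[
    [0, 0, -15, 0, 0, 0, 0],
    [0, 0, -15, 0, 0, 0, 0],
    [0, 0, -20, 0, 0, 0, 0],
    [0, 0, -20, 0, 0, 0, 0],
    [0, 0, -18, 0, 0, 0, 0],
    [0, 0, -10, 0, 0, 0, 0],
    [0, 0, -5, 0, 0, 0, 0],
    [0, 0, 0, 0, 0, 0, 0],
  ],
)

```text
clock: 15.6
position: [0.5132, 0.0887, 0.2182]
tool_rot: [-2.369, 1.571, -3.088]
force: [0.1, 0.1, 1.1]
grip_width: -0.0002
```

Call:
play_rows(
  deltas=[
    [0, 0, -3, 0, 0, 0, 0],
    [0, 0, -3, 0, 0, 0, 0],
    [0, 0, -3, 0, 0, 0, 0],
    [0, 0, -2, 0, 0, 0, 0],
    [0, 0, 0, 0, 0, 0, 0],
  ],
)

```text
clock: 16.23
position: [0.5132, 0.0886, 0.2073]
tool_rot: [-1.497, 1.571, -2.216]
force: [0.3, -1.7, 1.3]
grip_width: 0.0001
```

Call:
play_rows(
  deltas=[
    [0, 0, -2, 0, 0, 0, 0],
    [0, 0, -2, 0, 0, 0, 0],
    [0, 0, -2, 0, 0, 0, 0],
    [0, 0, 0, 0, 0, 0, 0],
  ],
)

```text
clock: 16.73
position: [0.513, 0.0886, 0.2011]
tool_rot: [-2.266, 1.57, -2.985]
force: [-0.3, 0.3, -0.1]
grip_width: 0.0
```

Call:
play_rows(
  deltas=[
    [0, 0, -2, 0, 0, 0, 0],
    [0, 0, -2, 0, 0, 0, 0],
    [0, 0, 0, 0, 0, 0, 0],
  ],
)

```text
clock: 17.1
position: [0.5132, 0.0886, 0.1972]
tool_rot: [-2.33, 1.571, -3.049]
force: [0.2, -0.5, 0.2]
grip_width: 0.0001
```

Call:
play_rows(
  deltas=[
    [0, 0, -1, 0, 0, 0, 0],
    [0, 0, -1, 0, 0, 0, 0],
    [0, 0, 0, 0, 0, 0, 0],
  ],
)

```text
clock: 17.48
position: [0.514, 0.089, 0.197]
tool_rot: [0.755, 1.568, 0.036]
force: [-6.7, -2.1, 30.2]
grip_width: -0.0002
```

```bash
python3 - <<'E'
from h import *
st()
im=vision.grab_frame("side"); np.save("pics/s4.npy",im)
a=cv2.resize(im[165:255,195:293],None,fx=6,fy=6,interpolation=2)
cv2.imwrite("pics/s4.png",cv2.cvtColor(cv2.convertScaleAbs(a,alpha=1.5),cv2.COLOR_RGB2BGR))
E
```

```text
17.48 pos [0.514 0.089 0.197] jaw 48.8 tilt [0.003 0.   ] F [-6.7 -2.1 30.2] M [-0.42  1.42  0.03] q [ 0.09  0.44 -0.5   1.89  0.27  0.88  0.32]
```

View pics/s4.png

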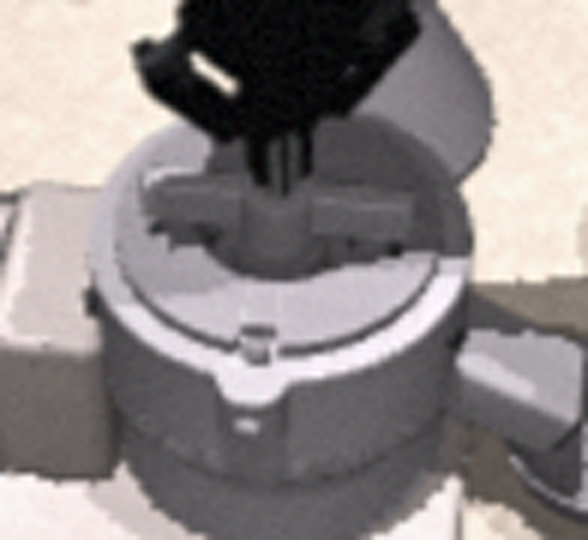

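Call:
play_rows(
  deltas=[
    [0, 0, 3, 0, 0, 0, 0],
    [0, 0, 10, 0, 0, 0, 0],
    [0, 0, 25, 0, 0, 0, 0],
    [0, 0, 35, 0, 0, 0, 0],
    [0, 0, 35, 0, 0, 0, 0],
    [0, 0, 15, 0, 0, 0, 0],
    [0, 0, 0, 0, 0, 0, 0],
    [0, 0, 0, 0, 0, 0, 0],
  ],
)

```text
clock: 18.52
position: [0.5128, 0.0884, 0.3172]
tool_rot: [-2.229, 1.569, -2.948]
force: [-0.4, -0.1, 1.0]
grip_width: 0.0001
```

```bash
python3 - <<'E'
from h import *
st()
c=vision.camera_info("wrist"); w=vision.grab_frame("wrist"); np.save("pics/w5.npy",w); np.save("pics/w5c.npy",c,allow_pickle=True)
im=vision.grab_frame("side")
u,v=P("wrist",[.513,.0885,.19],c)[0].round().astype(int); x0,y0=max(u-80,0),max(0,v-80); print(x0,y0)
a=cv2.resize(im[175:255,205:283],None,fx=5,fy=5,interpolation=2)
b=cv2.resize(w[y0:y0+180,x0:x0+160],None,fx=2.5,fy=2.5,interpolation=2)
o=np.zeros((450,795,3),np.uint8);o[:400,:390]=a;o[:b.shape[0],395:395+b.shape[1]]=b
cv2.imwrite("pics/s5.png",cv2.cvtColor(cv2.convertScaleAbs(o,alpha=1.3),cv2.COLOR_RGB2BGR))
E
```

```text
18.52 pos [0.5128 0.0884 0.3172] jaw 48.8 tilt [-0.002 -0.   ] F [-0.4 -0.1  1. ] M [ 0.09 -0.02 -0.04] q [ 0.13  0.3  -0.53  1.74  0.17  1.14  0.4 ]
175 101
```

View pics/s5.png

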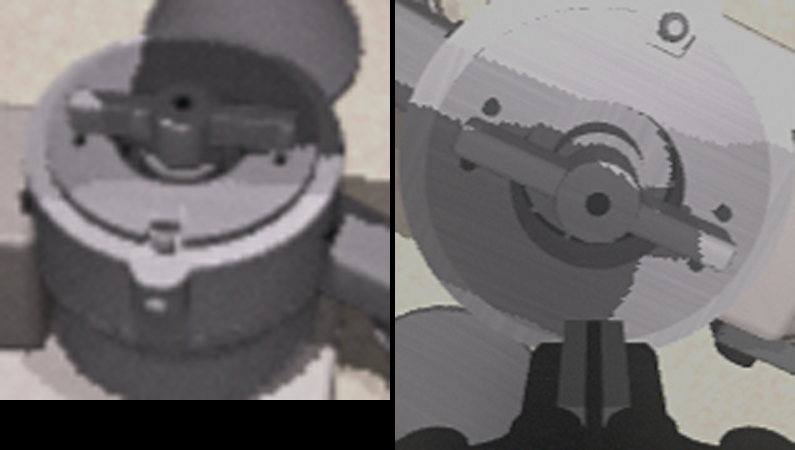

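```bash
python3 -c "
from workcell import workorder
print(workorder.job_done())"
```

```text
the job is handed in; nothing more can be done
None
```

The disc is down on the mill's rim with the pin in its notch, and I handed the job in at about 18.6 s of the 43 s allowed. The hand-in call gives no verdict.

**What I did:** I found the mill axis at about (0.513, 0.0885) m and the notch about 143° from the pin. I turned the cross bar clockwise in two strokes, with the open fingers pushing on both ends of the bar. Then I pressed the boss down with the fingers shut and drew the hand clear, about 120 mm above the seated disc.

**Checks before pressing:**
- The wrist camera put the disc's direction at 114.3° from the bar, or 112.8° from the notch corners. It put the pin at 113.9°.
- That is an error of about 0.5 to 1.5 mm, inside the 3 mm of play.

**Checks after pressing:**
- The press met a hard stop at TCP height 0.197 m with 30 N upward, which matches the boss height of a fully seated disc.
- On the way down I saw no clear force when the disc should have snapped past the spring balls, probably because I sampled only at the end of each call.
- The last side and wrist pictures show the flange sitting evenly on the rim and the pin in the notch. I judged the tilt by eye and by contact height, not by measurement.
- I saw no sign that a bystander had moved. I did not measure their positions again.

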